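Open a child-resistant medicine bottle on the vanity

ROBOT

A 6-joint arm with a two-finger parallel gripper is mounted at the origin on the work surface. World frame = base frame: x ahead of the robot, y to its left, z up, the work surface at z = 0. Lengths are in m, angles in rad, forces in N, time in s.
With the tool pointing down it reaches from about 0.25 to 0.8 m from the base axis. Payload 3.9 kg.
Tool frame: the origin (TCP) lies midway between the tips of the shut fingers; the grasp point (between the pads) lies 19 mm behind it (arm.hold_point_z is the distance from the TCP to the grasp point, in m); z points along the fingers, y is the line along which they close (so a half turn about z gives the same grasp; the last joint's range is limited). The gripper opens to 85 mm and grips with 20 to 120 N. Pads are 22 mm wide; open, the fingers measure 114 mm over their backs; the gripper's body (76 mm by 85 mm) begins 54 mm behind the grasp point. The pads swing forward as they close: fully open they stand 13 mm farther back than shut.
Start: joints at [-1.279, 0.26, -0.138, 1.173, 0, 1.571], TCP at [0.151, -0.503, 0.231] pointing down, gripper open.
Joint ranges: [-2.78, 2.78], [-0.83, 1.72], [-1.28, 1.37], [-1.9, 2.12], [-1.57, 1.48], [-3.14, 3.14]. Speed limits (rad/s): [2.57, 2.57, 3.14, 3.14, 3.14, 3.14].

INTERFACE

Orientations are given as a unit quaternion [x, y, z, w].
In Python, from workcell import arm gives the robot as it stands. The module is installed in compiled form; this text tells all that it offers.
- The arm moves only by the tool drive_tool, never from a script. Its argument "series" is a list of rows, each a list of 3 entries, a list of its own where there are three numbers: the shift along the world's x, y, z scaled (see below), then the turn, a rotation vector about the world's x, y, z scaled (see below), then the closure, from 0 (fully open) to 1 (shut). In form: [[[tx, ty, tz], [ax, ay, az], fingers], ...]. A call has 1 to 5 rows; each row shifts and turns the commanded pose from where the row before left it; what a row does not reach is not made up. The controller multiplies each number of a shift by 0.05 m and each number of a turn by 0.12 rad. A row lasts 1/8 s, in which the tool goes at most 62.5 mm and 10.7 degrees, less where a joint would pass 70% of its speed; a pose out of reach is approached as far as the arm can. A call with a number of a shift or a turn outside -1 to 1 is refused whole. A call with a gripper value outside its range is refused whole. The fingers move at their own pace and stop on an object; the grip force is fixed at half the most. Time passes only in rows, so rows that do not move let the fingers close. It gives the time, the measured TCP pose, the force, the opening and the grip force at its end, in the units of the state.
- arm.get_state(): the state, without advancing time (a new reading comes with each control period).
- arm.snapshot(name): name is "scene" or "side" or "wrist"; returns the picture (400x640x3 uint8, red, green, blue); there is no depth.
- arm.get_calibration(name): a dict with "mtx" (3x3 intrinsics, pixels), "extrinsics" (4x4, takes a point from world to camera coordinates); the wrist camera has in their place "tool_from_camera" (4x4, takes a point from camera to tool coordinates, whose origin is the TCP and whose axes are the flange's). Camera axes: x right, y up, looking along -z (the intrinsics and any distortion apply to the point x, -y, -z); pixel columns grow to the right and rows downward; lengths in m; the calibration is good to about 2 mm. A picture is of the moment at which its call begins: read the wrist's pose just before it. get_calibration takes no time and is no camera call.
- arm.close_job(): hands the job in; it is judged then, once.
Trained networks look in the newest picture that a camera, given by its name, has taken for a name from the list of things; names that differ only in an ending like _2 or _b are one class to them, and where a whole thing is asked for, a point or a joint stands for the part that bears it (a point fixed in the world has none). Each returns a list of dicts, best first, with "confidence" (0 to 1); they miss things now and then, are a little off and sometimes report something else, mostly with a low value. They report only what shows in the picture. A call takes as long as a camera call. They do not tell look-alikes from the thing itself.
- arm.boxes_of(camera, label): "at" ([column, row] in pixels, amid what is visible of it).
- arm.outline_of(camera, label): "region" (400x640 bool, what is visible of it) and "at" ([column, row] in pixels, amid what is visible of it).
The state is a dict: "time": time; "joints": joint angles; "qvel": joint speeds; "effort": joint torques, N m; "eef_pos": TCP position; "tcp_rot": TCP orientation; "force": force on the tool from outside, world axes, zero at the start; "moment": the same for the moment, N m; "gripper_width": finger opening in m; "grip_force": force on a finger pad.
Only numpy, scipy, OpenCV 4.12 (cv2) and the standard library are available. Lean on these libraries where they do the work, as an engineer would, in place of code of your own. Each camera call takes 0.05 s, during which the arm holds its last target. There are 200 camera calls.

TASK

Lift the loose dosing cup off the top of the medicine bottle and set it down gently, mouth down, on the counter beside the bottle. Then press the bottle's push-and-turn safety cap down, twist it anticlockwise until it comes free, lift it off and finish holding it in the gripper a few centimetres straight above the mouth of the bottle, still level; do not put it down or let go. Leave the bottle standing on the counter and leave the compact, perfume bottle, lipstick and eyelash curler alone.

Things in the scene. Friction and masses are not known exactly. Their poses are not given: they have to be found in the camera images.
- bottle: Amber round medicine bottle with blank paper label, loose on the counter, 0.22 to 0.4 kg. Body 60 mm in diameter up to 80 mm, sloping shoulder, then a 22 mm neck with three lugs that hold the cap; its mouth is 125 mm above the base. Origin: centre of the underside, z up. Not clamped: only friction on the counter, which grows as the cap is pressed, keeps it from turning.
- bottle_mouth (a point): Centre of the bottle's mouth, the neck's top, 125 mm above the base on the bottle's axis; under the cap at the start.
- cap: White ribbed push-and-turn safety cap, round, 37 mm in diameter, 24 mm high, 18 g, gripped round its side. Origin: centre of its open lower edge, z up; locked on the bottle that edge is 111 mm and its top 135 mm above the counter. Locked, it has about 4 degrees of play; turned without being pressed, its lugs meet catches and the bottle turns along.
- cap_top (a point): Centre of the cap's top, 24 mm above its origin. Spring against pressing: 4 N to start, free of the catches at 2.5 mm (7 N), bottoms at 5 mm (10.5 N). Kept 3 to 5 mm down, turn it anticlockwise seen from above: between 42 and 76 degrees from locked (aim for 60, end stop at 76) it is free and lifts straight off.
- cup: Small translucent plastic dosing cup, loose, at the start upside down over the cap, its floor resting on the cap's top and its rim 105 mm above the counter. 32 mm high, outside diameter 48 mm at the open rim tapering to 44 mm at the closed end, wall 2 mm, 14 g, about 2 mm play around the cap. Origin: centre of the open rim; z towards the closed end, so up when it stands mouth down.
- perfume: Bystander: rectangular frosted glass perfume bottle, 34 x 54 mm (x, y), 94 mm high with its round stopper. Origin: centre of the underside.
- lipstick: Bystander: upright gold metal lipstick tube, 20 mm in diameter, 75 mm high. Origin: centre of the underside.
- compact: Bystander: open round powder compact, 72 mm in diameter, 11 mm thick, its mirrored lid standing up to about 85 mm along the +x edge and leaning out past it to 65 mm from the centre. Origin: centre of the underside.
- curler: Bystander: pink plastic eyelash curler lying flat, 115 mm long (x), 72 mm wide, 9 mm thick. Origin: near its pivot, on the underside.
There are look-alikes about, which are no part of the job. There is more than one size of the cup; the one meant has the size given above.

How it is judged:
By the outcome, as a careful person would: the job done as asked, in the order asked, and still so for the second after the job is handed in, while the arm keeps its last pose, push and grip.
It also fails if it takes over 54 s, if anything falls off the work surface, if the arm or the gripper's body presses on something with over 40 N, if the wrist force passes 120 N, or if a joint passes its speed limit or range.

## Working session

There is one attempt and no reset: what is moved stays moved. The work goes in short steps, Python scripts to look and compute and a tool call to move; the robot and the scene stay as the last step left them, time stands still between calls to the robot, and variables do not carry over. Pictures are saved under pics/ and viewed, at most 10 in all, crops included, and the job is handed in when it is done.

Besides the shell and the picture viewer there is one more tool, called by a JSON object that holds its "method" and its "body", one argument or row to a line. drive_tool: Moves the arm, as the interface text tells. Its arguments: {"type":"object","properties":{"series":{"type":"array","items":{"type":"array"}}},"required":["series"]}

```bash
mkdir -p pics
cat > h.py <<'E'
import numpy as np, cv2
from workcell import arm
from scipy.spatial.transform import Rotation as R
def ray(cam,px,st=None):
    c=arm.get_calibration(cam); K=np.array(c["mtx"])
    u=cv2.undistortPoints(np.array([[px]],float),K,np.array(c.get("dist",c.get("distortion",np.zeros(5))),float))[0,0]
    d=np.array([u[0],-u[1],-1.])
    if cam=="wrist":
        T=np.eye(4);T[:3,:3]=R.from_quat(st["tcp_rot"]).as_matrix();T[:3,3]=st["eef_pos"];M=T@np.array(c["tool_from_camera"])
    else: M=np.linalg.inv(np.array(c["extrinsics"]))
    d=M[:3,:3]@d
    return M[:3,3],d/np.linalg.norm(d)
def tri(rays):
    A=np.zeros((3,3));b=np.zeros(3)
    for o,d in rays:
        P=np.eye(3)-np.outer(d,d);A+=P;b+=P@o
    x=np.linalg.solve(A,b)
    return x,[np.linalg.norm((np.eye(3)-np.outer(d,d))@(x-o)) for o,d in rays]
def atz(r,z):
    o,d=r;return o+d*(z-o[2])/d[2]
def save(name,im,): cv2.imwrite("pics/"+name,cv2.cvtColor(im,cv2.COLOR_RGB2BGR))
E
python3 - <<'E'
from h import *
np.set_printoptions(precision=4,suppress=True)
st=arm.get_state();print(st)
for c in ["scene","side","wrist"]:
    save(c+"0.png",arm.snapshot(c)); k=arm.get_calibration(c); print(c,{a:np.array(b).round(3).tolist() for a,b in k.items()})
    for l in ["bottle","cup","cap","perfume","lipstick","compact","curler"]:
        print(c,l,[(np.round(b["at"],1).tolist(),round(b["confidence"],2)) for b in arm.boxes_of(c,l)])
im=np.vstack([cv2.imread("pics/scene0.png"),cv2.imread("pics/side0.png")]);cv2.imwrite("pics/both0.png",cv2.resize(im,(480,600)))
E
```

```text
{'time': 0.0, 'joints': array([-1.279 ,  0.2607, -0.1394,  1.1727,  0.    ,  1.5708]), 'qvel': array([-0.0012,  0.001 , -0.0006, -0.0009,  0.0005,  0.001 ]), 'effort': array([  0.0012, -40.5679,  25.3922,   0.0189,  -0.    ,  -0.    ]), 'eef_pos': array([ 0.1508, -0.5021,  0.2305]), 'tcp_rot': array([ 0.9894,  0.1454, -0.0001, -0.001 ]), 'force': array([-0.834 ,  0.3898,  0.5681]), 'moment': array([-0.0599,  0.0195, -0.0497]), 'grip_force': 0.0, 'gripper_width': 0.08544913269878492}
scene {'mtx': [[511.358, 0.0, 326.657], [0.0, 511.358, 201.059], [0.0, 0.0, 1.0]], 'extrinsics': [[0.705, 0.71, -0.003, -0.384], [-0.388, 0.388, 0.836, 0.095], [0.594, -0.588, 0.549, -1.456], [0.0, 0.0, 0.0, 1.0]]}
scene bottle [([306.1, 253.6], 0.86)]
scene cup [([269.7, 281.0], 0.72), ([304.2, 221.7], 0.67)]
scene cap []
scene perfume [([306.1, 219.5], 0.73), ([414.3, 207.4], 0.59)]
scene lipstick [([267.0, 318.1], 0.59)]
scene compact [([189.6, 288.6], 0.71)]
scene curler [([359.5, 203.7], 0.6), ([306.7, 252.6], 0.6)]
side {'mtx': [[425.764, 0.0, 319.161], [0.0, 425.764, 199.872], [0.0, 0.0, 1.0]], 'extrinsics': [[0.871, -0.491, -0.019, -0.479], [0.272, 0.449, 0.851, -0.221], [-0.41, -0.746, 0.525, -0.621], [0.0, 0.0, 0.0, 1.0]]}
side bottle [([334.7, 234.7], 0.8)]
side cup [([358.9, 279.0], 0.89), ([332.2, 237.6], 0.74), ([334.3, 196.9], 0.65)]
side cap []
side perfume [([292.6, 168.1], 0.6)]
side lipstick [([436.5, 275.8], 0.58)]
side compact [([354.9, 356.7], 0.78)]
side curler [([239.3, 201.8], 0.74)]
wrist {'mtx': [[307.383, 0.0, 324.446], [0.0, 307.383, 198.301], [0.0, 0.0, 1.0]], 'tool_from_camera': [[-0.0, 0.961, 0.276, 0.07], [1.0, 0.0, 0.001, 0.001], [0.001, 0.276, -0.961, -0.143], [0.0, 0.0, 0.0, 1.0]]}
wrist bottle []
wrist cup []
wrist cap []
wrist perfume []
wrist lipstick []
wrist compact []
wrist curler []
```

View pics/scene0.png

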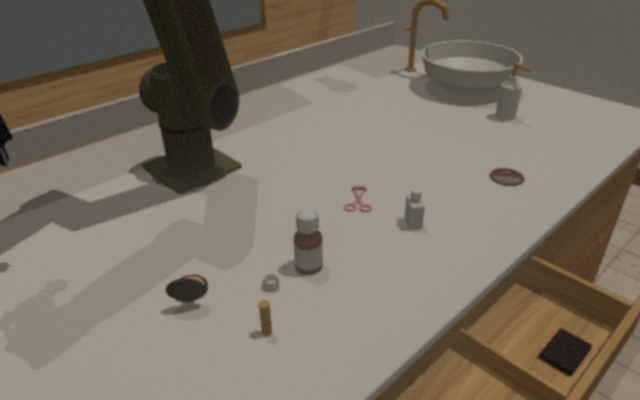

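View pics/side0.png

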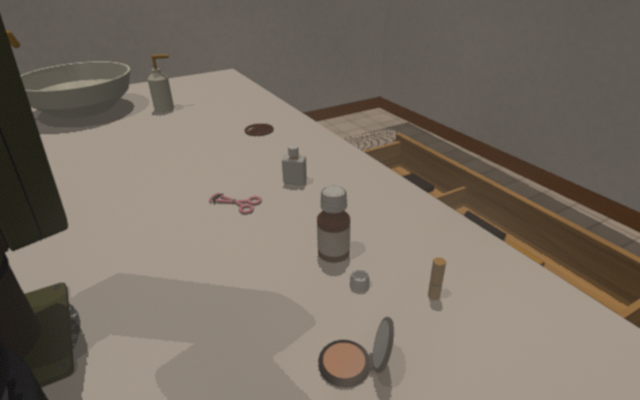

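Scene view: the bottle stands at (308,250) with a translucent cup over its cap at (307,219). A smaller cup stands on the counter at (270,282), the lipstick at (266,318), the compact at (188,288), the perfume at (414,210) and the curler at (358,200). Side view: cup on the bottle at (334,197), small cup at (359,280).

Cup candidates: the one on the bottle (scene 307,219 / side 334,197) and the one on the counter (scene 270,282 / side 359,280). The one on the bottle fits the description, being inverted over the cap and larger. I'll confirm it in one enlarged crop with measured sizes.

Run:
```python
from h import *
np.set_printoptions(precision=4,suppress=True)
S=arm.snapshot("scene");D=arm.snapshot("side")
def ext(cam,l):
    o=[]
    for b in arm.outline_of(cam,l):
        r,c=np.nonzero(b["region"]); o.append((np.round(b["at"]).tolist(),round(b["confidence"],2),[c.min(),c.max(),r.min(),r.max()],len(r)))
    print(cam,l,o);return o
for l in ["cup","bottle","lipstick","perfume"]:
    for c in ["scene","side"]: ext(c,l)
def t(n,a,b): print(n,*tri([ray("scene",a),ray("side",b)]))
t("cup",(306.5,221),(334,197.5)); t("small",(270,281.5),(359,279.5)); t("lip",(267,318),(436.5,276)); t("bottle",(306,253.6),(334.7,234.7));t("perf",(414.3,208),(292.6,168));t("compactmid",(189,288),(355,357))
a=cv2.resize(S[190:300,230:350],(400,367),interpolation=cv2.INTER_CUBIC);b=cv2.resize(D[180:300,280:400],(367,367),interpolation=cv2.INTER_CUBIC)
save("crop.png",np.hstack([a,b]))
```

```text
scene cup [([306.0, 219.0], 0.84, [np.int64(295), np.int64(318), np.int64(208), np.int64(233)], 529), ([271.0, 283.0], 0.74, [np.int64(263), np.int64(278), np.int64(274), np.int64(292)], 257)]
side cup [([336.0, 196.0], 0.77, [np.int64(321), np.int64(347), np.int64(184), np.int64(212)], 658), ([360.0, 279.0], 0.57, [np.int64(350), np.int64(369), np.int64(268), np.int64(292)], 427)]
scene bottle [([307.0, 250.0], 0.65, [np.int64(292), np.int64(322), np.int64(231), np.int64(275)], 1185)]
side bottle [([334.0, 234.0], 0.96, [np.int64(317), np.int64(350), np.int64(211), np.int64(261)], 1558)]
scene lipstick [([264.0, 318.0], 0.55, [np.int64(259), np.int64(271), np.int64(300), np.int64(336)], 367)]
side lipstick [([435.0, 277.0], 0.88, [np.int64(428), np.int64(445), np.int64(257), np.int64(299)], 555), ([238.0, 200.0], 0.16, [np.int64(210), np.int64(261), np.int64(193), np.int64(212)], 458)]
scene perfume [([412.0, 208.0], 0.76, [np.int64(404), np.int64(424), np.int64(188), np.int64(229)], 645)]
side perfume [([294.0, 167.0], 0.81, [np.int64(282), np.int64(306), np.int64(145), np.int64(184)], 795)]
cup [ 0.5483 -0.0598  0.1204] [np.float64(8.151989490174998e-05), np.float64(8.15198949017638e-05)]
small [ 0.5387 -0.1561  0.0126] [np.float64(0.0008913955057481361), np.float64(0.0008913955057482599)]
lip [ 0.6327 -0.2376  0.039 ] [np.float64(0.0001833855160433396), np.float64(0.00018338551604325353)]
bottle [ 0.5487 -0.0632  0.0407] [np.float64(0.0019156087472434978), np.float64(0.0019156087472435722)]
perf [0.6061 0.2308 0.037 ] [np.float64(0.0030080569272898884), np.float64(0.0030080569272898762)]
compactmid [ 0.4444 -0.2856  0.0176] [np.float64(0.0012452167838836396), np.float64(0.001245216783883655)]
```

View pics/crop.png

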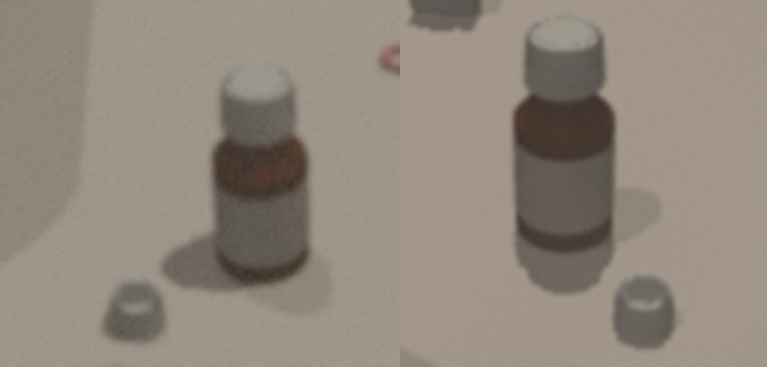

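The crop shows the cup on the bottle clearly larger than the counter one (about 24 px against 15 px wide), and its centre triangulates to z = 0.120 as expected. So the cup on the bottle is the target, at about (0.548, -0.061). I'll move above it for a close look.

{"method": "drive_tool", "body": {
  "series": [
    [[0.5,0.6,0.3],[0,0,0],0],
    [[0.8,0.9,0.3],[0,0,0],0],
    [[0.8,0.9,0],[0,0,0],0],
    [[0.8,0.9,0],[0,0,0],0],
    [[0.8,0.9,0],[0,0,0],0]
  ]
}}

```text
time: 2.33
eef_pos: [0.3372, -0.2914, 0.2616]
tcp_rot: [0.989, 0.145, 0.0, 0.0]
force: [1.3, -0.4, 0.1]
gripper_width: 0.0853
grip_force: 0.0
```

{"method": "drive_tool", "body": {
  "series": [
    [[0.8,0.9,0],[0,0,0],0],
    [[0.8,0.9,0],[0,0,0],0],
    [[0.8,0.9,0],[0,0,0],0],
    [[0.8,0.9,0],[0,0,0],0],
    [[0.5,0.6,0],[0,0,0],0]
  ]
}}

```text
time: 2.95
eef_pos: [0.5227, -0.0806, 0.2613]
tcp_rot: [0.989, 0.146, 0.0, 0.0]
force: [-0.2, -0.2, 0.2]
gripper_width: 0.0855
grip_force: 0.0
```

Run:
```python
from h import *
np.set_printoptions(precision=4,suppress=True)
st=arm.get_state();print(st["joints"],st["eef_pos"],R.from_quat(st["tcp_rot"]).as_matrix())
W=arm.snapshot("wrist");save("w1.png",W)
for l in ["cup","bottle","curler"]:
    for b in arm.outline_of("wrist",l):
        r,c=np.nonzero(b["region"]);print(l,np.round(b["at"]),b["confidence"],c.min(),c.max(),r.min(),r.max(), atz(ray("wrist",b["at"],st),0.12))
arm.snapshot("scene");arm.snapshot("side")
for cam in ["scene","side"]:
    for l in ["curler","cup"]:
        for b in arm.outline_of(cam,l):
            r,c=np.nonzero(b["region"])
            P=np.array([atz(ray(cam,(x,y)),0.005) for x,y in list(zip(c,r))[::7]]) if l=="curler" else np.zeros((1,3))
            print(cam,l,np.round(b["at"]),b["confidence"],P.min(0),P.max(0))
for p in [(380,370),(540,245),(630,170)]: print("edge",atz(ray("scene",p),0))
```

```text
[-0.153   0.2554 -0.066   1.2486  0.0002  2.6947] [ 0.5227 -0.0806  0.2613] [[ 0.9571  0.2897  0.0007]
 [ 0.2897 -0.9571  0.0001]
 [ 0.0007  0.0001 -1.    ]]
cup [382. 173.] 0.92 368 397 157 184 [ 0.5508 -0.1297  0.12  ]
cup [309. 157.] 0.58 282 333 129 181 [ 0.5456 -0.0598  0.12  ]
bottle [319. 128.] 0.57 283 338 119 160 [ 0.5734 -0.0609  0.12  ]
curler [ 99. 157.] 0.69 49 141 117 185 [0.4899 0.1259 0.12  ]
scene curler [361. 205.] 0.79 [0.398 0.149 0.005] [0.5058 0.2579 0.005 ]
scene cup [305. 219.] 0.65 [0. 0. 0.] [0. 0. 0.]
scene cup [272. 283.] 0.57 [0. 0. 0.] [0. 0. 0.]
side curler [240. 203.] 0.69 [0.4028 0.1497 0.005 ] [0.5022 0.257  0.005 ]
side curler [295. 164.] 0.58 [0.5845 0.2006 0.005 ] [0.6929 0.4092 0.005 ]
side cup [359. 282.] 0.75 [0. 0. 0.] [0. 0. 0.]
side cup [336. 197.] 0.6 [0. 0. 0.] [0. 0. 0.]
edge [ 0.8308 -0.1558  0.    ]
edge [0.8641 0.3621 0.    ]
edge [0.8853 0.8633 0.    ]
```

View pics/w1.png

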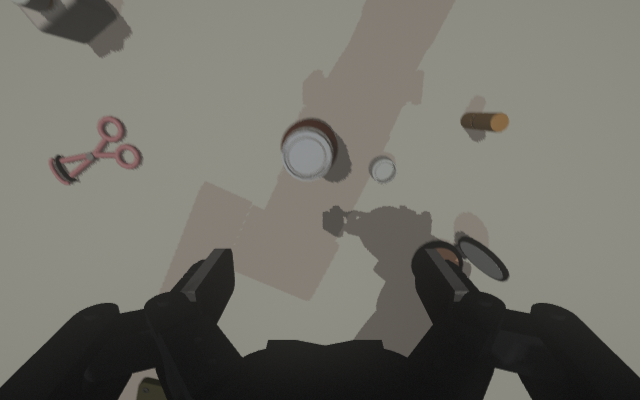

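Wrist view: cup on the bottle at (308,154), small cup at (382,170), curler at (97,155), lipstick at (485,121), compact at (437,258). All match the two fixed views. I'll move over the axis at mid height and measure again from this second wrist position.

{"method": "drive_tool", "body": {
  "series": [
    [[0.25,0.2,-0.4],[0,0,0],0],
    [[0.24,0.2,-0.5],[0,0,0],0],
    [[0,0,-0.4],[0,0,0],0],
    [[0,0,0],[0,0,0],0]
  ]
}}

```text
time: 3.95
eef_pos: [0.5439, -0.0631, 0.1949]
tcp_rot: [0.989, 0.145, -0.002, -0.0]
force: [-0.7, 0.4, -0.4]
gripper_width: 0.0852
grip_force: 0.0
```

Run:
```python
from h import *
np.set_printoptions(precision=4,suppress=True)
st=arm.get_state();print(st["joints"],st["eef_pos"],st["force"])
W=arm.snapshot("wrist");save("w2.png",W)
for l in ["cup"]:
    for b in arm.outline_of("wrist",l):
        m=b["region"].astype(np.uint8);r,c=np.nonzero(m);print(l,np.round(b["at"],1),b["confidence"],c.min(),c.max(),r.min(),r.max(), atz(ray("wrist",b["at"],st),0.137),cv2.minEnclosingCircle(np.argwhere(m)[:,::-1].astype(np.float32)))
        for z in(.137,.105): print([atz(ray("wrist",p,st),z) for p in [(c.min(),np.median(r)),(c.max(),np.median(r)),(np.median(c),r.min()),(np.median(c),r.max())]])
```

```text
[-0.1155  0.3187 -0.1511  1.1048 -0.0001  2.7351] [ 0.5439 -0.0631  0.1949] [-0.7277  0.3597 -0.3738]
cup [317.8 204.2] 0.89 287 351 168 237 [ 0.5504 -0.0575  0.137 ] ((317.7105407714844, 202.5), 35.35123062133789)
[array([ 0.5452, -0.0371,  0.137 ]), array([ 0.5577, -0.0789,  0.137 ]), array([ 0.5744, -0.0506,  0.137 ]), array([ 0.5272, -0.0644,  0.137 ])]
[array([ 0.5346, -0.036 ,  0.105 ]), array([ 0.5491, -0.0844,  0.105 ]), array([ 0.5685, -0.0516,  0.105 ]), array([ 0.5137, -0.0676,  0.105 ])]
cup [402.  207.6] 0.88 387 419 187 220 [ 0.5646 -0.1133  0.137 ] ((403.90765380859375, 203.56369018554688), 17.614368438720703)
[array([ 0.5641, -0.1026,  0.137 ]), array([ 0.5703, -0.1235,  0.137 ]), array([ 0.5784, -0.1088,  0.137 ]), array([ 0.5563, -0.1172,  0.137 ])]
[array([ 0.5565, -0.112 ,  0.105 ]), array([ 0.5637, -0.1362,  0.105 ]), array([ 0.5731, -0.1191,  0.105 ]), array([ 0.5475, -0.1288,  0.105 ])]
```

View pics/w2.png

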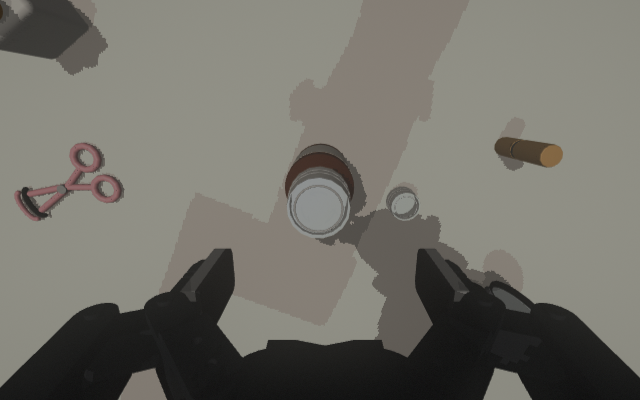

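Second wrist view: cup top disc centred at about (319,205), giving (0.550, -0.058) at z = 0.137, within 2 mm of the other views. I'll descend to TCP z = 0.107 and close.

{"method": "drive_tool", "body": {
  "series": [
    [[0.1,0.08,-0.5],[0,0,0],0],
    [[0,0,-0.5],[0,0,0],0],
    [[0,0,-0.5],[0,0,0],0],
    [[0,0,-0.26],[0,0,0],0],
    [[0,0,0],[0,0,0],0.3]
  ]
}}

```text
time: 4.68
eef_pos: [0.5503, -0.059, 0.1083]
tcp_rot: [0.989, 0.145, -0.0, -0.0]
force: [-0.6, 0.2, 0.3]
gripper_width: 0.0699
grip_force: 0.0
```

{"method": "drive_tool", "body": {
  "series": [
    [[0,0,0],[0,0,0],0.4],
    [[0,0,0],[0,0,0],0.5],
    [[0,0,0],[0,0,0],0.6],
    [[0,0,0],[0,0,0],0.7]
  ]
}}

```text
time: 5.18
eef_pos: [0.5511, -0.0585, 0.109]
tcp_rot: [0.989, 0.145, 0.001, -0.0]
force: [-0.4, 1.7, 3.2]
gripper_width: 0.0443
grip_force: 59.5
```

{"method": "drive_tool", "body": {
  "series": [
    [[0,0,0.1],[0,0,0],0.7],
    [[0,0,0.2],[0,0,0],0.7],
    [[0,0,0.3],[0,0,0],0.7],
    [[0,0,0.4],[0,0,0],0.7],
    [[0,0,0.3],[0,0,0],0.7]
  ]
}}

```text
time: 5.8
eef_pos: [0.551, -0.0591, 0.1751]
tcp_rot: [0.989, 0.145, 0.001, 0.0]
force: [-0.1, -0.5, -1.1]
gripper_width: 0.0439
grip_force: 59.8
```

Run:
```python
from h import *
np.set_printoptions(precision=4,suppress=True)
st=arm.get_state();print(st["joints"],st["eef_pos"],st["force"],st["gripper_width"])
S=arm.snapshot("scene");D=arm.snapshot("side")
for cam in ["scene","side"]:
  for l in ["cup","cap","bottle"]:
    for b in arm.outline_of(cam,l):
        r,c=np.nonzero(b["region"]);print(cam,l,np.round(b["at"],1),b["confidence"],c.min(),c.max(),r.min(),r.max())
a=cv2.resize(S[150:300,240:360],(400,500),interpolation=cv2.INTER_CUBIC);b=cv2.resize(D[140:290,270:390],(400,500),interpolation=cv2.INTER_CUBIC)
save("crop2.png",np.hstack([a,b]))
```

```text
[-0.1066  0.3374 -0.1769  1.0549 -0.0004  2.7434] [ 0.551  -0.0591  0.1751] [-0.0852 -0.545  -1.077 ] 0.04385130788418426
scene cup [306.  193.6] 0.81 305 316 181 206
scene cup [269.8 283.7] 0.7 263 279 274 292
scene cup [358.8 204.5] 0.5 344 371 186 211
scene cap [306.3 219. ] 0.8 298 316 210 229
scene cap [354.7 202.2] 0.19 342 370 185 211
scene bottle [306.7 250.5] 0.67 293 322 229 275
side cup [362.2 277.9] 0.93 349 370 268 291
side cup [335.4 163.3] 0.87 321 344 148 177
side cap [334.5 198.7] 0.63 323 345 186 207
side bottle [336.5 234.4] 0.94 317 350 208 261
```

View pics/crop2.png

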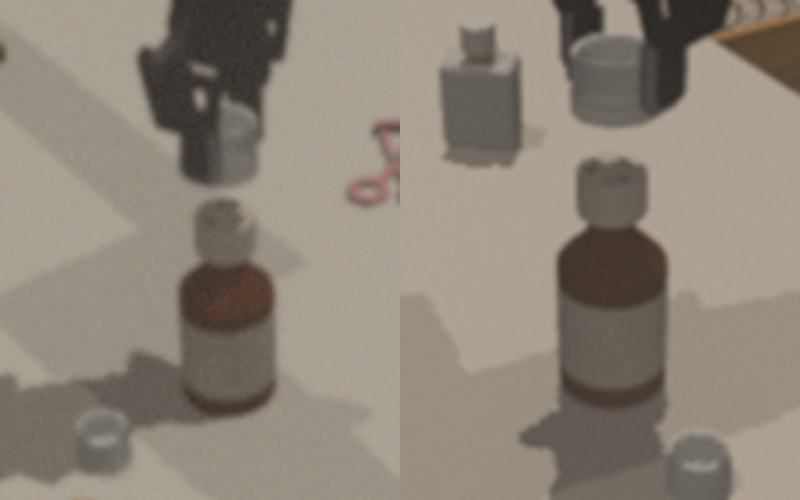

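The crop shows the cup held level in the fingers (scene (306,194), side (335,163)), the cap bare on the bottle, and the bottle not moved. Next I carry the cup 0.12 m in +y, to a spot clear of the curler, and lower it.

{"method": "drive_tool", "body": {
  "series": [
    [[0,0.5,0],[0,0,0],0.7],
    [[0,0.8,0],[0,0,0],0.7],
    [[0,0.8,0],[0,0,0],0.7],
    [[0,0.32,-0.2],[0,0,0],0.7],
    [[0,0,-0.6],[0,0,0],0.7]
  ]
}}

```text
time: 6.82
eef_pos: [0.5518, 0.0633, 0.1335]
tcp_rot: [0.989, 0.146, 0.002, 0.0]
force: [0.1, -0.4, 0.1]
gripper_width: 0.0439
grip_force: 59.9
```

{"method": "drive_tool", "body": {
  "series": [
    [[0,0,-0.8],[0,0,0],0.7],
    [[0,0,-0.7],[0,0,0],0.7],
    [[0,0,-0.5],[0,0,0],0.7],
    [[0,0,-0.3],[0,0,0],0.7],
    [[0,0,0],[0,0,0],0.7]
  ]
}}

```text
time: 7.45
eef_pos: [0.5493, 0.0617, 0.017]
tcp_rot: [0.989, 0.145, -0.001, 0.0]
force: [0.5, -0.2, 0.3]
gripper_width: 0.0441
grip_force: 59.9
```

Lowering slowly in small steps and watching the force.

{"method": "drive_tool", "body": {
  "series": [
    [[0,0,-0.1],[0,0,0],0.7],
    [[0,0,-0.06],[0,0,0],0.7],
    [[0,0,-0.04],[0,0,0],0.7],
    [[0,0,0],[0,0,0],0.7]
  ]
}}

```text
time: 7.95
eef_pos: [0.5506, 0.0623, 0.0085]
tcp_rot: [0.989, 0.145, 0.0, 0.0]
force: [-0.9, 0.7, -0.3]
gripper_width: 0.044
grip_force: 59.9
```

{"method": "drive_tool", "body": {
  "series": [
    [[0,0,-0.02],[0,0,0],0.7],
    [[0,0,-0.02],[0,0,0],0.7],
    [[0,0,0],[0,0,0],0.7]
  ]
}}

```text
time: 8.32
eef_pos: [0.5505, 0.0622, 0.0062]
tcp_rot: [0.989, 0.145, -0.0, 0.0]
force: [-0.8, -0.2, -0.2]
gripper_width: 0.0441
grip_force: 59.9
```

{"method": "drive_tool", "body": {
  "series": [
    [[0,0,-0.02],[0,0,0],0.7],
    [[0,0,-0.02],[0,0,0],0.7],
    [[0,0,0],[0,0,0],0.7]
  ]
}}

```text
time: 8.7
eef_pos: [0.5507, 0.0622, 0.0049]
tcp_rot: [0.989, 0.145, 0.0, -0.0]
force: [-1.9, -1.0, 5.3]
gripper_width: 0.044
grip_force: 60.1
```

Contact at about 5 N. Opening the fingers, then rising.

{"method": "drive_tool", "body": {
  "series": [
    [[0,0,0],[0,0,0],0.4],
    [[0,0,0],[0,0,0],0.2],
    [[0,0,0],[0,0,0],0],
    [[0,0,0],[0,0,0],0]
  ]
}}

```text
time: 9.2
eef_pos: [0.5505, 0.0622, 0.0042]
tcp_rot: [0.989, 0.145, -0.0, -0.0]
force: [-0.1, 0.2, 0.1]
gripper_width: 0.0855
grip_force: 0.0
```

{"method": "drive_tool", "body": {
  "series": [
    [[0,0,0.3],[0,0,0],0],
    [[0,0,0.9],[0,0,0],0],
    [[0,0,1],[0,0,0],0],
    [[0,0,1],[0,0,0],0],
    [[0,-0.5,0.6],[0,0,0],0]
  ]
}}

```text
time: 9.82
eef_pos: [0.5519, 0.0381, 0.1985]
tcp_rot: [0.989, 0.147, 0.003, 0.0]
force: [-0.0, 0.1, 0.1]
gripper_width: 0.0852
grip_force: 0.0
```

{"method": "drive_tool", "body": {
  "series": [
    [[-0.1,-0.7,0],[0,0,0],0],
    [[-0.1,-0.7,0],[0,0,0],0],
    [[-0.1,-0.5,0],[0,0,0],0],
    [[0,0,0],[0,0,0],0]
  ]
}}

```text
time: 10.32
eef_pos: [0.5353, -0.0592, 0.1954]
tcp_rot: [0.99, 0.144, 0.001, 0.0]
force: [-0.7, -0.7, 0.3]
gripper_width: 0.0855
grip_force: 0.0
```

Run:
```python
from h import *
np.set_printoptions(precision=4,suppress=True)
st=arm.get_state();print(st["joints"],st["eef_pos"],st["force"],st["gripper_width"])
W=arm.snapshot("wrist");save("w3.png",W)
for l in ["cup","cap"]:
    for b in arm.outline_of("wrist",l):
        m=b["region"].astype(np.uint8);r,c=np.nonzero(m);print(l,np.round(b["at"],1),b["confidence"],c.min(),c.max(),r.min(),r.max(), atz(ray("wrist",b["at"],st),0.13 if l=="cap" else .016))
arm.snapshot("scene");arm.snapshot("side");ps={}
for cam in ["scene","side"]:
  for l in ["cup","cap"]:
    for b in arm.outline_of(cam,l):
        r,c=np.nonzero(b["region"]);z=0.123 if l=="cap" else .016
        print(cam,l,np.round(b["at"],1),b["confidence"],c.min(),c.max(),r.min(),r.max(),atz(ray(cam,((c.min()+c.max())/2,(r.min()+r.max())/2)),z))
```

```text
[-0.1101  0.2997 -0.1775  1.0925 -0.0001  2.7425] [ 0.5353 -0.0592  0.1954] [-0.6566 -0.6861  0.283 ] 0.08548635417837364
cup [217.1 135.7] 0.7 189 243 112 159 [0.5467 0.0584 0.016 ]
cup [409.1 198. ] 0.57 391 426 181 214 [ 0.5405 -0.155   0.016 ]
cap [325.7 194.5] 0.69 300 353 166 223 [ 0.5482 -0.0574  0.13  ]
scene cup [188.6 287.2] 0.61 165 206 275 302 [ 0.4382 -0.2892  0.016 ]
scene cup [268.5 282.8] 0.58 263 279 275 292 [ 0.5472 -0.1596  0.016 ]
scene cup [344.8 236.1] 0.56 336 356 226 248 [0.5481 0.0587 0.016 ]
scene cap [307.  217.7] 0.8 298 316 210 229 [ 0.548 -0.058  0.123]
side cup [292.3 163.9] 0.72 282 307 145 184 [0.6345 0.2766 0.016 ]
side cup [360.4 279. ] 0.68 350 369 268 291 [ 0.537  -0.1608  0.016 ]
side cup [304.5 215.7] 0.61 293 315 203 228 [0.5469 0.058  0.016 ]
side cap [332.6 195. ] 0.83 323 345 185 207 [ 0.5487 -0.059   0.123 ]
```

View pics/w3.png

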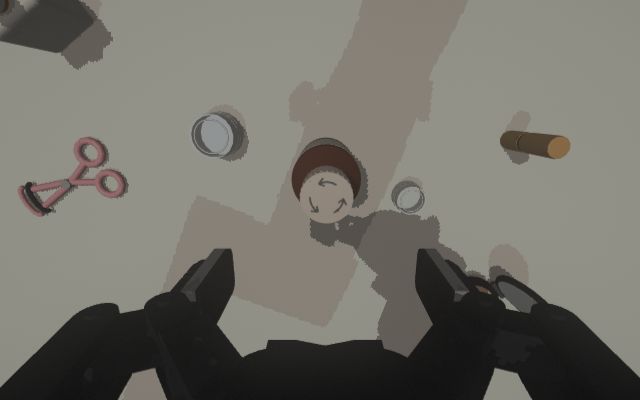

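Wrist view: the cup stands mouth down at (215,134), i.e. (0.548, 0.058) in all three views, with the bystanders untouched. The cap, with its arrows, is at (327,195), giving (0.5484, -0.058) and agreeing across views. Now descending onto the cap.

{"method": "drive_tool", "body": {
  "series": [
    [[0.15,0.03,-0.4],[0,0,0],0],
    [[0.1,0.01,-0.6],[0,0,0],0],
    [[0,0,-0.5],[0,0,0],0],
    [[0,0,-0.31],[0,0,0],0.2],
    [[0,0,0],[0,0,0],0.4]
  ]
}}

```text
time: 11.4
eef_pos: [0.547, -0.0555, 0.1028]
tcp_rot: [0.989, 0.146, -0.001, -0.0]
force: [-0.3, 0.5, -0.1]
gripper_width: 0.0524
grip_force: 0.0
```

{"method": "drive_tool", "body": {
  "series": [
    [[0,0,0],[0,0,0],0.45],
    [[0,0,0],[0,0,0],0.5],
    [[0,0,0],[0,0,0],0.55],
    [[0,0,0],[0,0,0],0.65],
    [[0,0,0],[0,0,0],0.8]
  ]
}}

```text
time: 12.02
eef_pos: [0.5488, -0.0562, 0.1046]
tcp_rot: [0.989, 0.145, 0.001, 0.0]
force: [0.3, -1.6, 4.4]
gripper_width: 0.0361
grip_force: 59.4
```

{"method": "drive_tool", "body": {
  "series": [
    [[0,0,-0.03],[0,0,0],0.8],
    [[0,0,-0.03],[0,0,0],0.8],
    [[0,0,0],[0,0,0],0.8]
  ]
}}

```text
time: 12.4
eef_pos: [0.5489, -0.0563, 0.1017]
tcp_rot: [0.989, 0.145, 0.001, 0.001]
force: [0.3, -2.4, 8.1]
gripper_width: 0.0356
grip_force: 59.7
```

{"method": "drive_tool", "body": {
  "series": [
    [[0,0,-0.02],[0,0,0],0.8],
    [[0,0,0],[0,0,0],0.8]
  ]
}}

```text
time: 12.65
eef_pos: [0.549, -0.0563, 0.1009]
tcp_rot: [0.989, 0.145, 0.001, 0.001]
force: [-0.5, -2.2, 9.5]
gripper_width: 0.0363
grip_force: 59.8
```

{"method": "drive_tool", "body": {
  "series": [
    [[0,0,0],[0,0,0.3],0.8],
    [[0,0,0],[0,0,0.5],0.8],
    [[0,0,0],[0,0,0.5],0.8],
    [[0,0,0],[0,0,0.5],0.8]
  ]
}}

```text
time: 13.15
eef_pos: [0.5489, -0.0558, 0.1009]
tcp_rot: [0.968, 0.252, 0.001, 0.0]
force: [-0.2, -0.0, 8.9]
gripper_width: 0.0361
grip_force: 59.9
```

```bash
python3 -c "
from h import *
s=arm.get_state();print(s['force'],s['moment'],s['eef_pos'],R.from_quat(s['tcp_rot']).as_matrix()[:2,0],s['joints'])"
```

```text
[-0.20611341 -0.01893444  8.85525906] [-0.12607006  0.13087207 -0.00476866] [ 0.54891681 -0.05580234  0.10089755] [0.87288389 0.48792402] [-1.01484680e-01  3.90051411e-01 -3.05077989e-01  8.73476113e-01
  2.99144542e-04  2.53039834e+00]
```

Torque is nearly zero after 12.6°, so the cap is turning free of the catches. Continuing to about 60°.

{"method": "drive_tool", "body": {
  "series": [
    [[0,0,0],[0,0,0.6],0.8],
    [[0,0,0],[0,0,0.6],0.8],
    [[0,0,0],[0,0,0.6],0.8],
    [[0,0,0],[0,0,0.6],0.8],
    [[0,0,0],[0,0,0.6],0.8]
  ]
}}

```text
time: 13.78
eef_pos: [0.5488, -0.0554, 0.1008]
tcp_rot: [0.907, 0.422, 0.001, 0.0]
force: [-0.7, 0.2, 9.8]
gripper_width: 0.0362
grip_force: 59.9
```

```bash
python3 -c "
from h import *
s=arm.get_state();m=R.from_quat(s['tcp_rot']).as_matrix();print(s['force'],s['moment'],s['eef_pos'],np.degrees(np.arctan2(m[1,0],m[0,0])))"
```

```text
[-0.68788358  0.21280319  9.76175082] [ 0.11298383  0.18152491 -0.03433966] [ 0.54878888 -0.05538678  0.10084591] 49.867796536576485
```

{"method": "drive_tool", "body": {
  "series": [
    [[0,0,0],[0,0,0.6],0.8],
    [[0,0,0],[0,0,0.6],0.8],
    [[0,0,0],[0,0,0.6],0.8],
    [[0,0,0],[0,0,0.6],0.8],
    [[0,0,0],[0,0,0.6],0.8]
  ]
}}

```text
time: 14.4
eef_pos: [0.5486, -0.0553, 0.1008]
tcp_rot: [0.817, 0.577, 0.001, 0.0]
force: [-1.4, 0.9, 8.4]
gripper_width: 0.0356
grip_force: 59.9
```

{"method": "drive_tool", "body": {
  "series": [
    [[0,0,0],[0,0,0.6],0.8],
    [[0,0,0],[0,0,0.2],0.8],
    [[0,0,0],[0,0,0],0.8]
  ]
}}

```text
time: 14.78
eef_pos: [0.5486, -0.0554, 0.1008]
tcp_rot: [0.789, 0.615, 0.001, 0.0]
force: [-0.5, 1.0, 9.4]
gripper_width: 0.0361
grip_force: 59.9
```

```bash
python3 -c "
from h import *
s=arm.get_state();m=R.from_quat(s['tcp_rot']).as_matrix();print(s['force'],s['moment'],s['eef_pos'],np.degrees(np.arctan2(m[1,0],m[0,0])))"
```

```text
[-0.48020987  1.03058406  9.35938149] [0.06300145 0.16987307 0.07909296] [ 0.54856624 -0.05535318  0.10083654] 75.8742676569129
```

59° turned. Lifting slowly while checking the force.

{"method": "drive_tool", "body": {
  "series": [
    [[0,0,0.05],[0,0,0],0.8],
    [[0,0,0.05],[0,0,0],0.8],
    [[0,0,0.05],[0,0,0],0.8],
    [[0,0,0.05],[0,0,0],0.8],
    [[0,0,0],[0,0,0],0.8]
  ]
}}

```text
time: 15.4
eef_pos: [0.5476, -0.0557, 0.1095]
tcp_rot: [0.789, 0.615, -0.0, -0.0]
force: [0.3, 0.1, -0.3]
gripper_width: 0.036
grip_force: 59.8
```

```bash
python3 -c "
from h import *
s=arm.get_state();print(s['force'],s['moment'],s['eef_pos'])
arm.snapshot('side')
for l in ['bottle','cap']:
  for b in arm.outline_of('side',l):
    r,c=np.nonzero(b['region']);print(l,b['at'],b['confidence'],c.min(),c.max(),r.min(),r.max())"
```

```text
[ 0.25720344  0.11416197 -0.34518827] [-0.02378309  0.03988006 -0.00693448] [ 0.54761857 -0.05573134  0.10946384]
bottle [332.0, 230.9] 0.69 317 350 206 261
cap [437.1, 277.6] 0.71 428 445 256 299
cap [331.5, 194.3] 0.65 325 344 183 205
```

Force is -0.3 N, so only the cap is being carried and the bottle base row is unchanged (261). Continuing up to about 3 cm above the mouth.

{"method": "drive_tool", "body": {
  "series": [
    [[0,0,0.1],[0,0,0],0.8],
    [[0,0,0.15],[0,0,0],0.8],
    [[0,0,0.2],[0,0,0],0.8],
    [[0,0,0.2],[0,0,0],0.8],
    [[0,0,0.2],[0,0,0],0.8]
  ]
}}

```text
time: 16.18
eef_pos: [0.5482, -0.0558, 0.1533]
tcp_rot: [0.789, 0.615, 0.0, 0.0]
force: [0.9, -0.5, 0.2]
gripper_width: 0.0358
grip_force: 59.8
```

{"method": "drive_tool", "body": {
  "series": [
    [[0,0,0],[0,0,0],0.8],
    [[0,0,0],[0,0,0],0.8],
    [[0,0,0],[0,0,0],0.8]
  ]
}}

```text
time: 16.55
eef_pos: [0.5476, -0.0557, 0.1518]
tcp_rot: [0.789, 0.615, -0.0, -0.0]
force: [-0.2, -0.0, -0.9]
gripper_width: 0.0361
grip_force: 59.8
```

Run:
```python
from h import *
np.set_printoptions(precision=4,suppress=True)
s=arm.get_state();print(s['force'],s['moment'],s['eef_pos'],R.from_quat(s['tcp_rot']).as_matrix()[:,2])
I={c:arm.snapshot(c) for c in('scene','side')};P={}
for cam in I:
  for l in ['bottle','cap','cup']:
    for b in arm.outline_of(cam,l):
      r,c=np.nonzero(b['region']);print(cam,l,np.round(b['at'],1),round(b['confidence'],2),c.min(),c.max(),r.min(),r.max())
a=cv2.resize(I['scene'][150:300,240:360],(400,500),interpolation=cv2.INTER_CUBIC);b=cv2.resize(I['side'][140:290,270:390],(400,500),interpolation=cv2.INTER_CUBIC)
save("crop3.png",np.hstack([a,b]))
```

```text
[-0.1573 -0.0058 -0.9189] [-0.008  -0.0604 -0.0428] [ 0.5476 -0.0557  0.1518] [-0.001   0.0001 -1.    ]
scene bottle [306.1 247.7] 0.72 293 322 216 275
scene cap [302.  199.2] 0.5 297 306 191 209
scene cup [343.  236.2] 0.84 336 355 226 247
scene cup [270.8 282.8] 0.76 263 279 273 293
side bottle [333.4 230.2] 0.6 316 351 193 262
side bottle [295.3 164.1] 0.17 282 306 144 184
side cap [334.  172.4] 0.62 324 344 161 184
side cup [305.6 214.9] 0.84 294 315 204 228
side cup [357.8 279.8] 0.77 350 369 269 290
```

View pics/crop3.png

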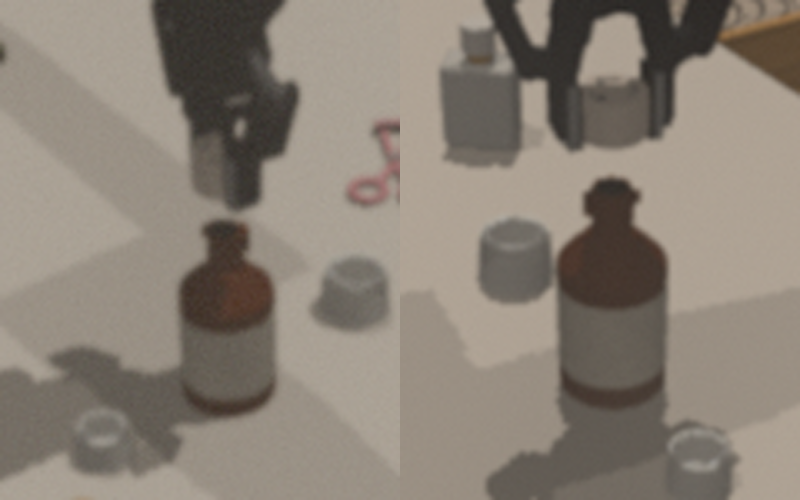

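The crop shows the cap held level at scene (308,202) and side (334,173), straight above the open mouth at scene (308,218) and side (334,195). The bottle stands, the cup is mouth down beside it, and the bystanders are untouched. Handing in.

```bash
python3 -c "
from workcell import arm
print(arm.close_job())"
```

```text
the job is handed in; nothing more can be done
None
```

The job is handed in: the dosing cup stands mouth down on the counter beside the bottle, and the cap is off and held level about 3 cm above the bottle's mouth, with the bottle standing and the bystanders untouched.

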